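# Find the sound spring catch and fit it to the lathe guard

## Robot

A 6-joint arm with a two-finger parallel gripper is mounted at the origin on the work surface. World frame = base frame: x ahead of the robot, y to its left, z up, the work surface at z = 0. Lengths are in m, angles in degrees, forces in N, time in s.
With the tool pointing down it reaches from about 0.35 to 0.875 m from the base axis. Payload 4.2 kg.
Tool frame: the origin (TCP) lies midway between the tips of the shut fingers; the grasp point (between the pads) lies 19 mm behind it; z points along the fingers, x is the direction in which the jaws open and shut, and the axes are right-handed (so a half turn about z gives the same grasp; the last joint's range is limited). The gripper opens to 87 mm and grips with 3 to 60 N. Pads are 19 mm wide; open, the fingers measure 117 mm over their backs; the gripper's body (75 mm by 190 mm) begins 51 mm behind the grasp point.
Start: joints at [-60.527, 22.042, 0.453, 0, -68.411, -14.817], TCP at [0.158, -0.605, 0.223] pointing down, gripper open.
Joint ranges: [-179.83, 179.83], [-69.29, 118.12], [-61.27, 80.66], [-181.25, 117.63], [-171.15, -9.14], [-177.46, 177.46]. Speed limits (degrees/s): [159.86, 159.86, 180, 180, 180, 180].

## Interface

Orientations are given as a 3x3 rotation matrix whose columns are the frame's x, y, z axes.
In Python, from station import sense, capture, finish_job, find_in gives the robot as it stands.
- The arm moves only by the shell command python3 -m creep 'ROWS'. ROWS is JSON, a list of rows, each a list of 7 numbers: the shift along the tool's x, y, z in mm, then the turn, a rotation vector about the tool's x, y, z in degrees, then the opening, from 0 (shut) to 1 (fully open). A call has exactly 10 rows; each row shifts and turns the commanded pose from where the row before left it, along the tool's axes as they then stand; what a row does not reach is not made up. A row lasts 1/8 s, in which the tool goes at most 62.5 mm and 10.7 degrees, less where a joint would pass 70% of its speed; a pose out of reach is approached as far as the arm can. A call with a gripper value outside its range is refused whole. The fingers move at their own pace and stop on an object; the grip force is fixed at half the most. Time passes only in rows, so rows that do not move let the fingers close, or fill a call up. It gives the time, the measured TCP pose, the force and the opening at its end, in the units of the state.
- sense(): the state, without advancing time (a new reading comes with each control period).
- capture(name): name is "side" or "top"; returns a dict with "color" (400x640x3 uint8, blue, green, red), "vertical_fov" (degrees; the focal length in pixels is half the picture's height over the tangent of half this angle, whatever the lens; pixels are square), "cx", "cy" (the principal point, pixels), "R" (3x3) and "t" (3): a world point X has camera coordinates R X + t. Camera axes: x right, y down, z forward; pixel columns grow to the right and rows downward; lengths in m; the calibration is good to about 2 mm. A picture is of the moment at which its call begins. There is no depth.
- finish_job(): hands the job in, once; it reports no verdict.
Trained networks look in the newest picture that a camera, given by its name, has taken for a name from the list of things; names that differ only in an ending like _2 or _b are one class to them, and where a whole thing is asked for, a point or a joint stands for the part that bears it (a point fixed in the world has none). Each returns a list of dicts, best first, with "p" (0 to 1); they miss things now and then, are a little off and sometimes report something else, mostly with a low value. They report only what shows in the picture. A call takes as long as a camera call.
- find_in(camera, name): "xy" ([column, row] in pixels, amid what is visible of it).
The state is a dict: "time_s": time; "joints": joint angles; "joint_velocities": joint speeds; "effort": joint torques, N m; "tcp_pos": TCP position; "ee_rot": TCP orientation; "wrist_force": force on the tool from outside, world axes, zero at the start; "moment": the same for the moment, N m; "gripper_width": opening from 0.0 (shut) to 1.0 (fully open).
Only numpy, scipy, OpenCV 4.12 (cv2) and the standard library are available. Lean on these libraries where they do the work, as an engineer would, in place of code of your own. Each camera call takes 0.05 s, during which the arm holds its last target. There are 200 camera calls.

## Task

Try the three spring catches on the bench where they stand, pushing their caps straight down: only one is sound, clicking in at a release force of 6 to 12 N and staying in; one is too weak and springs back, one is too stiff. Once the sound one is clicked in, set it upright, either way round, fully home in the pocket of the orange guard bracket and let go. Never load a cap with more than 20 N, leave the other two catches standing where they are, and do not disturb the other things on the bench.

Things in the scene. Friction and masses are not known exactly. Their poses are not given: they have to be found in the camera images.
- catch_a_mid (a point): Catch A: loose aluminium block 60 (its x) x 44 (its y) x 52 mm high, about 0.3 kg, upright on the bench; a 16 mm bolt nose sticks out of its +x end, 31 to 45 mm up; a push cap on top. The point is the block's centre, 26 mm above its underside. The three catches look alike; one is sound, one too weak (gives way at about 3 N), one too stiff (holds out past 20 N).
- catch_a_cap: Push cap of catch A: flat steel disc 28 mm wide, 7 thick, on the block's middle. The point: centre of its top, untouched 50 mm above the block's centre. It slides down 14 mm at most. In the sound catch resistance peaks (release force) about 3 mm down, is gone at 8 mm, and the cap then clicks: snaps to 14 mm by itself and stays. Let go earlier, it springs back; the weak one always does.
- catch_b_mid (a point): Catch B: loose aluminium block 60 (its x) x 44 (its y) x 52 mm high, about 0.3 kg, upright on the bench; a 16 mm bolt nose sticks out of its +x end, 31 to 45 mm up; a push cap on top. The point is the block's centre, 26 mm above its underside. The three catches look alike; one is sound, one too weak (gives way at about 3 N), one too stiff (holds out past 20 N).
- catch_b_cap: Push cap of catch B: flat steel disc 28 mm wide, 7 thick, on the block's middle. The point: centre of its top, untouched 50 mm above the block's centre. It slides down 14 mm at most. In the sound catch resistance peaks (release force) about 3 mm down, is gone at 8 mm, and the cap then clicks: snaps to 14 mm by itself and stays. Let go earlier, it springs back; the weak one always does.
- catch_c_mid (a point): Catch C: loose aluminium block 60 (its x) x 44 (its y) x 52 mm high, about 0.3 kg, upright on the bench; a 16 mm bolt nose sticks out of its +x end, 31 to 45 mm up; a push cap on top. The point is the block's centre, 26 mm above its underside. The three catches look alike; one is sound, one too weak (gives way at about 3 N), one too stiff (holds out past 20 N).
- catch_c_cap: Push cap of catch C: flat steel disc 28 mm wide, 7 thick, on the block's middle. The point: centre of its top, untouched 50 mm above the block's centre. It slides down 14 mm at most. In the sound catch resistance peaks (release force) about 3 mm down, is gone at 8 mm, and the cap then clicks: snaps to 14 mm by itself and stays. Let go earlier, it springs back; the weak one always does.
- pocket (a point): Pocket in the guard bracket, an orange plate 130 (its x) x 110 (its y) x 22 mm high fixed to the bench. The pocket in its middle is 64 (x) x 48 (y) mm, 12 mm deep, rim chamfered 3 mm. The point is the centre of its floor, 10 mm above the bench. A catch that is home has its underside on this floor, its block's centre 26 mm above this point.
- candlestick_mid (a point): Small turned wooden candlestick, 64 mm across the foot and 96 mm high, standing on the bench; the point is half-way up. A bystander.
- waxjar_mid (a point): Closed jar of wax, 64 mm across and about 70 mm high; the point is half-way up. A bystander.
- offcut_mid (a point): Wooden offcut 120 x 50 x 35 mm lying on the bench; the point is its centre. A bystander.

How it is judged (in metres and radians):
On the way, in this order (a step that is already met when the one before it is completed fails the run):
1. a catch has been pushed until it clicked, near where it stood, and stays in with nothing on its cap (((z of catch_a_cap in the frame of catch_a_mid below 0.039 m and distance of catch_a_mid from where it was at the start of the episode below 0.04 m and contact force between anything else and catch_a_cap below 0.3 N) or (z of catch_b_cap in the frame of catch_b_mid below 0.039 m and distance of catch_b_mid from where it was at the start of the episode below 0.04 m and contact force between anything else and catch_b_cap below 0.3 N) or (z of catch_c_cap in the frame of catch_c_mid below 0.039 m and distance of catch_c_mid from where it was at the start of the episode below 0.04 m and contact force between anything else and catch_c_cap below 0.3 N))), for 0.2 s.
2. the clicked catch stands fully home in the pocket (((horizontal distance between catch_a_mid and pocket below 0.006 m and z of catch_a_mid in the frame of pocket between 0.023 and 0.0285 m and angle between the x axis of catch_a_mid and the x axis of pocket, either way round below 0.12 rad and angle between catch_a_mid's own z axis and vertical below 0.06 rad and z of catch_a_cap in the frame of catch_a_mid below 0.039 m) or (horizontal distance between catch_b_mid and pocket below 0.006 m and z of catch_b_mid in the frame of pocket between 0.023 and 0.0285 m and angle between the x axis of catch_b_mid and the x axis of pocket, either way round below 0.12 rad and angle between catch_b_mid's own z axis and vertical below 0.06 rad and z of catch_b_cap in the frame of catch_b_mid below 0.039 m) or (horizontal distance between catch_c_mid and pocket below 0.006 m and z of catch_c_mid in the frame of pocket between 0.023 and 0.0285 m and angle between the x axis of catch_c_mid and the x axis of pocket, either way round below 0.12 rad and angle between catch_c_mid's own z axis and vertical below 0.06 rad and z of catch_c_cap in the frame of catch_c_mid below 0.039 m))), for 0.2 s.
At the end, for the whole second after the job is handed in: The sound catch stands clicked in, released and at rest in the pocket: within 6 mm of its centre and 2.5 mm of its floor, aligned to 0.12 rad either way round, tilted under 0.06 rad; the other two stand upright (0.1 rad) within 40 mm of their starts (((horizontal distance between catch_a_mid and pocket below 0.006 m and z of catch_a_mid in the frame of pocket between 0.023 and 0.0285 m and angle between the x axis of catch_a_mid and the x axis of pocket, either way round below 0.12 rad and angle between catch_a_mid's own z axis and vertical below 0.06 rad and z of catch_a_cap in the frame of catch_a_mid below 0.039 m and linear speed of catch_a_cap below 0.02 m/s and distance of each of catch_b_mid, catch_c_mid from where it was at the start of the episode below 0.04 m and angle between each of catch_b_mid, catch_c_mid's own z axis and vertical below 0.1 rad) or (horizontal distance between catch_b_mid and pocket below 0.006 m and z of catch_b_mid in the frame of pocket between 0.023 and 0.0285 m and angle between the x axis of catch_b_mid and the x axis of pocket, either way round below 0.12 rad and angle between catch_b_mid's own z axis and vertical below 0.06 rad and z of catch_b_cap in the frame of catch_b_mid below 0.039 m and linear speed of catch_b_cap below 0.02 m/s and distance of each of catch_a_mid, catch_c_mid from where it was at the start of the episode below 0.04 m and angle between each of catch_a_mid, catch_c_mid's own z axis and vertical below 0.1 rad) or (horizontal distance between catch_c_mid and pocket below 0.006 m and z of catch_c_mid in the frame of pocket between 0.023 and 0.0285 m and angle between the x axis of catch_c_mid and the x axis of pocket, either way round below 0.12 rad and angle between catch_c_mid's own z axis and vertical below 0.06 rad and z of catch_c_cap in the frame of catch_c_mid below 0.039 m and linear speed of catch_c_cap below 0.02 m/s and distance of each of catch_a_mid, catch_b_mid from where it was at the start of the episode below 0.04 m and angle between each of catch_a_mid, catch_b_mid's own z axis and vertical below 0.1 rad))); the robot touches nothing.
It fails at once if a catch's cap is loaded with more than 20 N (contact force between anything else and catch_a_cap above 20 N or contact force between anything else and catch_b_cap above 20 N or contact force between anything else and catch_c_cap above 20 N).
It fails at once if the candlestick, jar or offcut is moved by more than 30 mm (distance of any of candlestick_mid, waxjar_mid, offcut_mid from where it was at the start of the episode above 0.03 m).
It also fails if it takes over 69 s, if anything falls off the work surface, if the arm or the gripper's body presses on something with over 40 N, if the wrist force passes 120 N, or if a joint passes its speed limit or range.

## Working session

There is one attempt and no reset: what is moved stays moved. The work goes in short steps, Python scripts to look and compute and a shell command to move; the robot and the scene stay as the last step left them, time stands still between calls to the robot, and variables do not carry over. Pictures are saved under pics/ and viewed, about 8 in all and at most 12, crops included, and the job is handed in when it is done.

```bash
ls; mkdir -p pics; cat > h.py <<'E'
import numpy as np, cv2, json
from station import *
def cam(n):
    c=capture(n); h=c["color"].shape[0]; c["f"]=h/2/np.tan(np.radians(c["vertical_fov"]/2)); c["R"]=np.array(c["R"]); c["t"]=np.array(c["t"]); return c
def ray(c,p):
    d=c["R"].T@np.array([(p[0]-c["cx"])/c["f"],(p[1]-c["cy"])/c["f"],1]); return -c["R"].T@c["t"],d
def atz(c,p,z):
    o,d=ray(c,p); return o+d*(z-o[2])/d[2]
def proj(c,X):
    v=c["R"]@np.array(X)+c["t"]; return np.array([c["cx"]+c["f"]*v[0]/v[2],c["cy"]+c["f"]*v[1]/v[2]])
E
python3 - <<'E'
from h import *
s=sense(); print(s)
for n in ["side","top"]:
    c=cam(n); cv2.imwrite(f"pics/{n}0.png",c["color"]); print(n,c["f"],c["cx"],c["cy"],(-c["R"].T@c["t"]).round(3),c["R"][2].round(3))
    for nm,z in [("catch_a_mid",.026),("catch_a_cap",.076),("pocket",.01),("candlestick_mid",.048),("waxjar_mid",.035),("offcut_mid",.0175)]:
        for d in find_in(n,nm)[:4]: print(nm,np.round(d["xy"],1),round(d["p"],2),atz(c,d["xy"],z).round(3))
E
```

```text
pics
{'time_s': 0.0, 'joints': array([-6.05268946e+01,  2.20910833e+01,  3.78366968e-01, -2.66741877e-02,
       -6.84106858e+01, -1.48181101e+01]), 'joint_velocities': array([ 0.0430052 , -0.13238626,  0.02952221, -0.09978856,  0.00798214,
       -0.01250911]), 'effort': array([-3.53680489e-04, -3.90668321e+01,  1.87399685e+01,  4.21977997e+00,
        1.09637371e-02, -2.06574678e-04]), 'tcp_pos': array([ 0.15799249, -0.60407409,  0.22145256]), 'ee_rot': array([[-2.52831166e-01,  9.67510173e-01, -6.82799938e-04],
       [ 9.67507929e-01,  2.52832053e-01,  2.08800193e-03],
       [ 2.19279682e-03, -1.32702391e-04, -9.99997587e-01]]), 'wrist_force': array([-0.29523529, -0.63716493,  0.1386997 ]), 'moment': array([ 0.01460135, -0.06764275,  0.01909986]), 'gripper_width': 0.9939700363744072}
side 477.04185382444257 313.2636014748751 200.7521047677225 [0.012 0.715 0.661] [ 0.545 -0.637 -0.545]
catch_a_mid [334.4 231.7] 0.71 [0.529 0.036 0.026]
catch_a_mid [384.5 208.2] 0.7 [ 0.5   -0.118  0.026]
catch_a_cap [387.  191.1] 0.57 [ 0.497 -0.116  0.076]
pocket [260.5 320.7] 0.83 [0.471 0.317 0.01 ]
candlestick_mid [337.5 159.4] 0.73 [ 0.712 -0.201  0.048]
waxjar_mid [299.6 185.5] 0.93 [ 0.709 -0.046  0.035]
offcut_mid [231.2 219.6] 0.58 [0.742 0.153 0.017]
top 514.8097083375028 307.16713870887037 193.08745412755985 [0.45  0.025 1.324] [ 0.113  0.018 -0.993]
catch_a_mid [377.5 231.2] 0.7 [ 0.505 -0.13   0.026]
catch_a_cap [341.8 152.8] 0.54 [ 0.693 -0.035  0.076]
catch_a_cap [379.6 234.2] 0.47 [ 0.496 -0.129  0.076]
pocket [208.5 241.4] 0.58 [0.47  0.298 0.01 ]
candlestick_mid [411.3 144.7] 0.89 [ 0.723 -0.21   0.048]
waxjar_mid [343.3 151.4] 0.8 [ 0.705 -0.041  0.035]
offcut_mid [271.3 135.5] 0.96 [0.746 0.145 0.018]
```

View pics/side0.png

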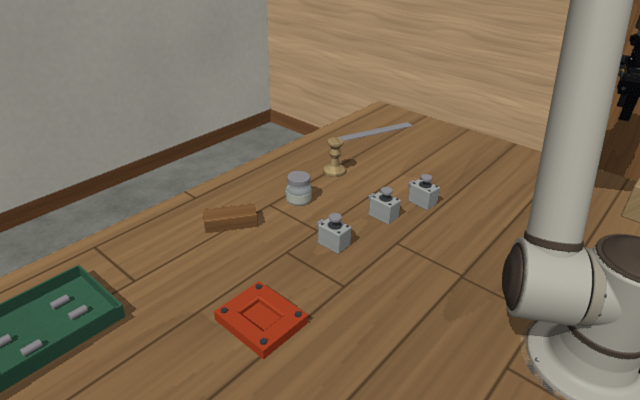

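View pics/top0.png

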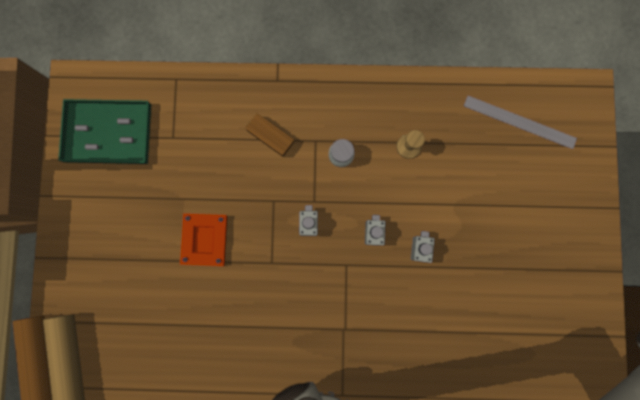

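The side view shows the catches at about (334,233), (384,205) and (424,192), and the orange bracket at (261,316). In the top view they are at (308,222), (376,232) and (425,249), bracket (204,240), with the noses pointing +x. Next I fit silhouettes in both cameras.

```bash
cat > fit.py <<'E'
from h import *
from scipy.optimize import minimize
def box(x0,x1,y0,y1,z0,z1): return np.array([[x,y,z] for x in(x0,x1) for y in(y0,y1) for z in(z0,z1)])
def disc(r,z0,z1): return np.array([[r*np.cos(a),r*np.sin(a),z] for a in np.linspace(0,6.283,24,endpoint=False) for z in(z0,z1)])
def catch(cap=.076): return [box(-.03,.03,-.022,.022,0,.052),box(.03,.046,-.007,.007,.031,.045),disc(.014,cap-.007,cap),disc(.007,.052,cap)]
PLATE=[box(-.065,.065,-.055,.055,0,.022)]
S=8
def rend(c,parts,q,org,n):
    m=np.zeros((n*S,n*S),np.uint8); a=q[2]; R=np.array([[np.cos(a),-np.sin(a),0],[np.sin(a),np.cos(a),0],[0,0,1]])
    z0=q[3] if len(q)>3 else 0
    for P in parts:
        W=P@R.T+[q[0],q[1],z0]
        px=np.array([proj(c,w) for w in W]); px=((px-org+.5)*S*16).astype(np.int32)
        cv2.fillConvexPoly(m,cv2.convexHull(px),255,cv2.LINE_8,4)
    return cv2.resize(m,(n,n),interpolation=cv2.INTER_AREA)/255.
def fit(cs,masks,parts,q0,n=90,z0=0):
    q0=np.array(q0,float); T=[]
    for c,m in zip(cs,masks):
        ctr=proj(c,[q0[0],q0[1],z0+.03]); org=np.round(ctr-n/2).astype(int); org=np.maximum(org,0); T.append((c,org,m[org[1]:org[1]+n,org[0]:org[0]+n]))
    def f(v):
        q=np.append(q0+v*[.01,.01,.1],z0); e=0
        for c,o,m in T: e+=np.abs(rend(c,parts,q,o,n)-m).sum()
        return e
    best=min((minimize(f,[0,0,y],method="Nelder-Mead",options=dict(initial_simplex=np.array([[0,0,y],[1,0,y],[0,1,y],[0,0,y+1.]]),xatol=.01,fatol=.1,maxiter=120)) for y in(-1.5,0,1.5)),key=lambda r:r.fun)
    return q0+best.x*[.01,.01,.1],best.fun
def masks(c):
    im=c["color"]; hsv=cv2.cvtColor(im,cv2.COLOR_BGR2HSV)
    g=(hsv[...,1]<70).astype(float)
    o=((im[...,2].astype(int)>2.6*im[...,1])&(im[...,2]>70)).astype(float)
    return g,o
E
cat > m1.py <<'E'
from fit import *
cs=[cam("side"),cam("top")]; M=[masks(c) for c in cs]
v=np.vstack([np.hstack([cv2.resize(c["color"][y:y+90,x:x+160],None,fx=2.5,fy=2.5), cv2.cvtColor(cv2.resize((k*255).astype(np.uint8)[y:y+90,x:x+160],None,fx=2.5,fy=2.5),cv2.COLOR_GRAY2BGR)]) for c,k,x,y in [(cs[0],M[0][0],300,165),(cs[1],M[1][0],290,190)]])
cv2.imwrite("pics/seg.png",v)
iso=lambda i,pts,n=45:M[i][0]*cv2.circle(np.zeros((400,640)),tuple(int(a) for a in pts),n//2+3,1,-1)
for nm,q,ps,pt in [("l",(.51,.03,0),(334,231),(308,222)),("m",(.495,-.12,0),(384,204),(376,231)),("r",(.46,-.235,0),(424,192),(425,248))]:
    for lab,idx in (("both",[0,1]),("side",[0]),("top",[1])):
        q_,e=fit([cs[i] for i in idx],[iso(i,(ps,pt)[i]) for i in idx],catch(),q,60); print(nm,lab,q_.round(4),round(e,1))
for lab,idx in (("both",[0,1]),("side",[0]),("top",[1])):
    q_,e=fit([cs[i] for i in idx],[M[i][1] for i in idx],PLATE,(.47,.305,0),120); print("plate",lab,q_.round(4),round(e,1))
E
python3 m1.py
```

```text
l both [ 0.5229  0.0449 -0.0198] 108.6
l side [ 0.5238  0.0445 -0.0328] 51.8
l top [0.5214 0.0441 0.0217] 37.8
m both [ 0.5035 -0.1224 -0.0284] 104.8
m side [ 0.5044 -0.1227 -0.052 ] 56.0
m top [ 0.5022 -0.1222 -0.0137] 36.7
r both [ 0.4649 -0.2413 -0.1166] 105.2
r side [ 0.4661 -0.2408 -0.1414] 45.3
r top [ 0.4635 -0.2416 -0.1093] 40.7
plate both [ 0.4773  0.3104 -0.0216] 2995.6
plate side [ 0.4784  0.31   -0.0157] 2621.2
plate top [0.4769 0.3096 0.0207] 366.2
```

View pics/seg.png

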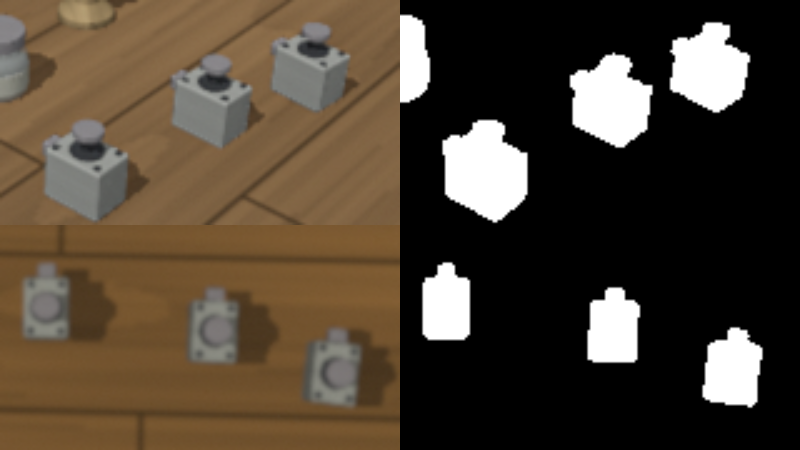

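The catches agree between cameras to about 3 mm: L (0.5225, 0.0445), M (0.503, -0.1225), R (0.4645, -0.2415, yaw -0.12). I'll align the tool and go to R with the fingers shut.

```bash
python3 -m creep '[[0,0,0,0,0,10,0],[0,0,0,0,0,4.8,0],[42,36,12,0,0,0,0],[42,36,12,0,0,0,0],[42,36,12,0,0,0,0],[42,36,12,0,0,0,0],[42,36,12,0,0,0,0],[42,36,12,0,0,0,0],[42,36,12,0,0,0,0],[42,36,12,0,0,0,0]]'
```

```text
time_s: 2.05
tcp_pos: [0.4483, -0.268, 0.1266]
ee_rot: [[0.002, 1.0, 0.001], [1.0, -0.002, -0.0], [-0.0, 0.001, -1.0]]
wrist_force: [0.6, -0.4, 0.1]
gripper_width: 0.014
```

```bash
python3 -m creep '[[13.5,9,20,0,0,0,0],[13.5,9,20,0,0,0,0],[0,0,3,0,0,0,0],[0,0,2,0,0,0,0],[0,0,1,0,0,0,0],[0,0,1,0,0,0,0],[0,0,0,0,0,0,0],[0,0,0,0,0,0,0],[0,0,0,0,0,0,0],[0,0,0,0,0,0,0]]'
```

```text
time_s: 3.3
tcp_pos: [0.4651, -0.2424, 0.0796]
ee_rot: [[0.002, 1.0, -0.0], [1.0, -0.002, -0.0], [-0.0, -0.0, -1.0]]
wrist_force: [1.1, 0.3, -0.3]
gripper_width: 0.006
```

```bash
python3 -m creep '[[0,0,2,0,0,0,0],[0,0,1,0,0,0,0],[0,0,1,0,0,0,0],[0,0,0.6,0,0,0,0],[0,0,0,0,0,0,0],[0,0,0,0,0,0,0],[0,0,0,0,0,0,0],[0,0,0,0,0,0,0],[0,0,0,0,0,0,0],[0,0,0,0,0,0,0]]'; python3 -c "
from station import *
print(sense()['wrist_force'],sense()['tcp_pos'])"
```

```text
time_s: 4.55
tcp_pos: [0.465, -0.2424, 0.0756]
ee_rot: [[0.002, 1.0, -0.0], [1.0, -0.002, -0.0], [-0.0, -0.0, -1.0]]
wrist_force: [-1.8, 0.6, 5.6]
gripper_width: 0.009
[-1.79394752  0.58423992  5.63794868] [ 0.46500796 -0.24238191  0.07564697]
```

```bash
python3 -m creep '[[0,0,0.2,0,0,0,0],[0,0,0.2,0,0,0,0],[0,0,0.1,0,0,0,0],[0,0,0,0,0,0,0],[0,0,0,0,0,0,0],[0,0,0,0,0,0,0],[0,0,0,0,0,0,0],[0,0,0,0,0,0,0],[0,0,0,0,0,0,0],[0,0,0,0,0,0,0]]'
```

```text
time_s: 5.8
tcp_pos: [0.465, -0.2424, 0.0753]
ee_rot: [[0.002, 1.0, -0.0], [1.0, -0.002, -0.0], [-0.0, -0.0, -1.0]]
wrist_force: [-2.3, 1.6, 6.6]
gripper_width: 0.004
```

```bash
python3 -m creep '[[0,0,0.2,0,0,0,0],[0,0,0.2,0,0,0,0],[0,0,0.2,0,0,0,0],[0,0,0.2,0,0,0,0],[0,0,0,0,0,0,0],[0,0,0,0,0,0,0],[0,0,0,0,0,0,0],[0,0,0,0,0,0,0],[0,0,0,0,0,0,0],[0,0,0,0,0,0,0]]'
```

```text
time_s: 7.05
tcp_pos: [0.465, -0.2424, 0.0746]
ee_rot: [[0.002, 1.0, -0.0], [1.0, -0.002, -0.0], [-0.0, -0.0, -1.0]]
wrist_force: [-2.1, 1.8, 7.5]
gripper_width: 0.009
```

```bash
python3 -m creep '[[0,0,0.3,0,0,0,0],[0,0,0.2,0,0,0,0],[0,0,0.2,0,0,0,0],[0,0,0.2,0,0,0,0],[0,0,0.1,0,0,0,0],[0,0,0,0,0,0,0],[0,0,0,0,0,0,0],[0,0,0,0,0,0,0],[0,0,0,0,0,0,0],[0,0,0,0,0,0,0]]'
```

```text
time_s: 8.3
tcp_pos: [0.465, -0.2424, 0.0736]
ee_rot: [[0.002, 1.0, -0.0], [1.0, -0.002, -0.0], [-0.0, -0.0, -1.0]]
wrist_force: [-2.9, 2.0, 7.4]
gripper_width: 0.005
```

The force peaks around 7.5 N and is levelling off, so this looks like the sound one. I'll push past 8 mm, then withdraw.

```bash
python3 -m creep '[[0,0,1,0,0,0,0],[0,0,1.5,0,0,0,0],[0,0,1.5,0,0,0,0],[0,0,1.5,0,0,0,0],[0,0,1.5,0,0,0,0],[0,0,0.5,0,0,0,0],[0,0,0,0,0,0,0],[0,0,0,0,0,0,0],[0,0,0,0,0,0,0],[0,0,0,0,0,0,0]]'; python3 -m creep '[[0,0,-10,0,0,0,0],[0,0,-20,0,0,0,0],[0,0,-40,0,0,0,0],[0,0,-40,0,0,0,1],[-40,0,-20,0,0,0,1],[-50,0,0,0,0,0,1],[0,0,0,0,0,0,1],[0,0,0,0,0,0,1],[0,0,0,0,0,0,1],[0,0,0,0,0,0,1]]'
cat > m2.py <<'E'
from fit import *
cs=[cam("side"),cam("top")]; M=[masks(c) for c in cs]
x,y=[int(a) for a in proj(cs[0],(.465,-.1815,.04))]
cv2.imwrite("pics/a.png",cv2.resize(cs[0]["color"][y-60:y+60,x-80:x+80],None,fx=4,fy=4,interpolation=cv2.INTER_CUBIC))
iso=lambda i,pts,n=45:M[i][0]*cv2.circle(np.zeros((400,640)),tuple(int(a) for a in pts),n//2+3,1,-1)
for cap in (.076,.069,.062):
    q=(.464,-.241,-.11)
    for lab,idx in (("both",[0,1]),("side",[0]),("top",[1])):
        q_,e=fit([cs[i] for i in idx],[iso(i,proj(cs[i],(q[0],q[1],.03))) for i in idx],catch(cap),q,60); print(cap,lab,q_.round(4),round(e,1))
im=[c["color"] for c in cs]
cv2.imwrite("pics/plate.png",np.hstack([cv2.resize(np.vstack([c["color"][y:y+90,x:x+100],cv2.cvtColor((M[i][1]*255).astype(np.uint8),cv2.COLOR_GRAY2BGR)[y:y+90,x:x+100]]),None,fx=3,fy=3) for i,(c,x,y) in enumerate([(cs[0],210,272),(cs[1],155,195)])]))
E
python3 m2.py
```

```text
time_s: 9.55
tcp_pos: [0.4651, -0.2424, 0.0652]
ee_rot: [[0.003, 1.0, 0.0], [1.0, -0.003, -0.0], [-0.0, 0.0, -1.0]]
wrist_force: [0.5, -0.9, -0.4]
gripper_width: 0.002
time_s: 10.8
tcp_pos: [0.465, -0.3316, 0.1954]
ee_rot: [[0.001, 1.0, 0.0], [1.0, -0.001, -0.0], [-0.0, 0.0, -1.0]]
wrist_force: [0.5, 0.1, -0.4]
gripper_width: 0.717
0.076 both [ 0.4663 -0.2426 -0.2018] 1014.8
0.076 side [ 0.4657 -0.2407 -0.1909] 95.8
0.076 top [ 0.4513 -0.2617 -0.5401] 886.5
0.069 both [ 0.4664 -0.2426 -0.2029] 986.3
0.069 side [ 0.4655 -0.2404 -0.1901] 66.7
0.069 top [ 0.4513 -0.2617 -0.5401] 886.5
0.062 both [ 0.4662 -0.2427 -0.1969] 962.5
0.062 side [ 0.4656 -0.2408 -0.162 ] 44.2
0.062 top [ 0.4513 -0.2617 -0.5401] 886.5
```

View pics/a.png

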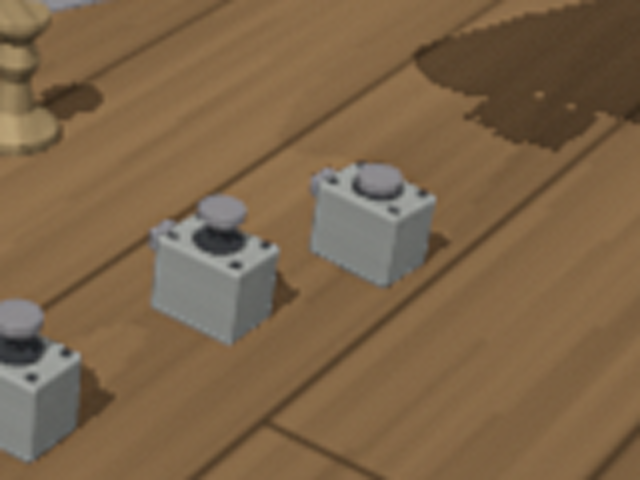

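View pics/plate.png

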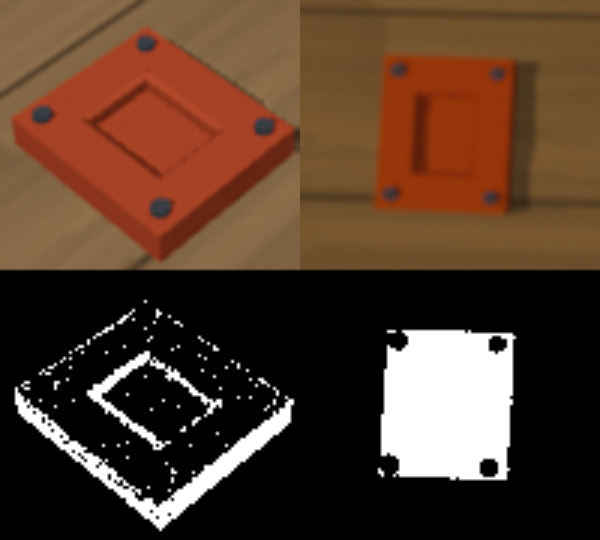

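The sound catch (right, about (375,185) in the crop) shows its cap down while the others are up. The plate mask missed orange in the side view, so I'm refitting it.

```bash
cat > m3.py <<'E'
from fit import *
cs=[cam("side"),cam("top")]
ms=[]
for c in cs:
    im=c["color"].astype(int); m=((im[...,2]>1.9*im[...,1])&(im[...,2]>2*im[...,0])&(im[...,2]>60)).astype(np.uint8)
    n,l,s,_=cv2.connectedComponentsWithStats(m); k=l[tuple(np.round(proj(c,(.477,.355,.022))).astype(int)[::-1])]; 
    m=(l==k).astype(np.uint8); m=cv2.morphologyEx(m,cv2.MORPH_CLOSE,np.ones((9,9))); ct,_=cv2.findContours(m,0,2)
    m[:]=0; cv2.drawContours(m,[cv2.convexHull(max(ct,key=cv2.contourArea))],-1,1,-1); print(k,m.sum()); ms.append(m.astype(float))
for lab,idx in (("both",[0,1]),("side",[0]),("top",[1])):
    q_,e=fit([cs[i] for i in idx],[ms[i] for i in idx],PLATE,(.477,.31,0),120); print("plate",lab,q_.round(4),round(e,1))
E
python3 m3.py
```

```text
1 4145
1 2364
plate both [ 0.477   0.3109 -0.0154] 171.1
plate side [ 0.4774  0.3109 -0.0161] 76.8
plate top [ 0.4755  0.311  -0.0086] 61.0
```

```bash
python3 -m creep '[[45,0,0,0,0,0,1],[45,0,0,0,0,0,1],[0,0,0,0,0,6.9,1],[0,0,40,0,0,0,1],[0,0,40,0,0,0,1],[0,0,30,0,0,0,1],[0,0,25,0,0,0,1],[0,0,22,0,0,0,1],[0,0,20,0,0,0,1],[0,0,0,0,0,0,1]]'
```

```text
time_s: 12.25
tcp_pos: [0.464, -0.2421, 0.0169]
ee_rot: [[0.123, 0.992, -0.004], [0.992, -0.123, 0.001], [0.0, -0.004, -1.0]]
wrist_force: [0.1, -0.8, 0.7]
gripper_width: 0.998
```

```bash
python3 -m creep '[[0,0,0,0,0,0,0.6],[0,0,0,0,0,0,0.55],[0,0,0,0,0,0,0.5],[0,0,0,0,0,0,0.45],[0,0,0,0,0,0,0.4],[0,0,0,0,0,0,0.3],[0,0,0,0,0,0,0.2],[0,0,0,0,0,0,0.1],[0,0,0,0,0,0,0.1],[0,0,0,0,0,0,0.1]]'
```

```text
time_s: 13.5
tcp_pos: [0.4654, -0.2423, 0.0184]
ee_rot: [[0.122, 0.992, 0.001], [0.992, -0.122, 0.0], [0.0, 0.001, -1.0]]
wrist_force: [0.5, 4.0, 4.0]
gripper_width: 0.503
```

```bash
python3 -m creep '[[0,0,-25,0,0,0,0.1],[0,0,-40,0,0,0,0.1],[0,0,-35,0,0,0,0.1],[0,0,0,0,0,-6.2,0.1],[30,0,0,0,0,0,0.1],[50,0,0,0,0,0,0.1],[50,0,0,0,0,0,0.1],[50,0,0,0,0,0,0.1],[50,0,0,0,0,0,0.1],[50,0,0,0,0,0,0.1]]'
```

```text
time_s: 14.75
tcp_pos: [0.4679, 0.0384, 0.117]
ee_rot: [[0.015, 1.0, -0.003], [1.0, -0.015, -0.001], [-0.001, -0.003, -1.0]]
wrist_force: [1.1, 0.0, -3.5]
gripper_width: 0.505
```

```bash
python3 -m creep '[[50,1,0,0,0,0,0.1],[50,1,0,0,0,0,0.1],[50,1,0,0,0,0,0.1],[50,1,0,0,0,0,0.1],[40,0.6,0,0,0,0,0.1],[23,0,0,0,0,0,0.1],[10,0,0,0,0,0,0.1],[0,0,20,0,0,0,0.1],[0,0,20,0,0,0,0.1],[0,0,0,0,0,0,0.1]]'
python3 - <<'E'
from fit import *
c=cam("side"); c2=cam("top")
for k,n in ((c,"s"),(c2,"t")): print(proj(k,(.477,.311,.06)))
x,y=[int(a) for a in proj(c,(.477,.311,.05))]
cv2.imwrite("pics/b.png",cv2.resize(c["color"][max(y-80,0):y+60,x-80:x+80],None,fx=4,fy=4,interpolation=cv2.INTER_CUBIC))
print(sense()["tcp_pos"],sense()["gripper_width"])
E
```

```text
time_s: 16.0
tcp_pos: [0.4766, 0.308, 0.0763]
ee_rot: [[0.016, 1.0, -0.004], [1.0, -0.016, -0.004], [-0.004, -0.004, -1.0]]
wrist_force: [-0.1, -0.5, -3.1]
gripper_width: 0.5
[259.51911077 297.15675513]
[199.03230096 237.92937412]
[0.47813452 0.30972942 0.07849034] 0.5056338540828608
```

View pics/b.png

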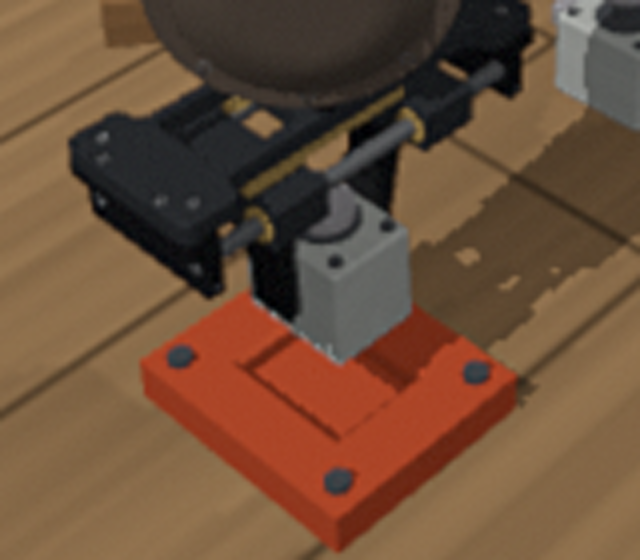

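The catch hangs upright over the pocket, with its near bottom corner at crop (340,363) and right bottom corner at (411,305). I'll measure its offset.

```bash
python3 - <<'E'
from fit import *
c=cam("side"); s=sense(); p=s["tcp_pos"]; R=s["ee_rot"]; print(p.round(4),R.round(3).tolist())
x,y=[int(a) for a in proj(c,(.477,.311,.05))]; org=np.array([x-80,max(y-80,0)])
zb=p[2]-.018
for n,pix,l,z in [("near bot",(340,363),(-.03,.022),zb),("right bot",(411,305),(-.03,-.022),zb),("right top",(410,228),(-.03,-.022),zb+.052),("near top",(343,287),(-.03,.022),zb+.052)]:
    W=atz(c,np.array(pix)/4-.4+org,z); a=-.016
    L=np.array([l[0]*np.cos(a)-l[1]*np.sin(a),l[0]*np.sin(a)+l[1]*np.cos(a)])
    print(n,W.round(4),"centre",(W[:2]-L).round(4))
for n,pix,l,z in [("pk near",(338,438),(-.035,.027),.022),("pk left",(237,368),(.035,.027),.022)]:
    W=atz(c,np.array(pix)/4-.4+org,z); print(n,W.round(4),"centre",(W[:2]-np.array(l)).round(4))
E
```

```text
[0.4784 0.3102 0.079 ] [[0.015, 1.0, 0.001], [1.0, -0.015, 0.001], [0.001, 0.001, -1.0]]
near bot [0.4466 0.3302 0.061 ] centre [0.4762 0.3077]
right bot [0.4485 0.2854 0.061 ] centre [0.4788 0.3069]
right top [0.4427 0.2904 0.113 ] centre [0.4731 0.312 ]
near top [0.4381 0.3338 0.113 ] centre [0.4678 0.3113]
pk near [0.4438 0.3362 0.022 ] centre [0.4788 0.3092]
pk left [0.5069 0.3384 0.022 ] centre [0.4719 0.3114]
```

```bash
python3 -m creep '[[0.8,-0.8,12,0,0,0,0.1],[0,0,12,0,0,0,0.1],[0,0,8,0,0,0,0.1],[0,0,4,0,0,0,0.1],[0,0,2,0,0,0,0.1],[0,0,2,0,0,0,0.1],[0,0,2,0,0,0,0.1],[0,0,2,0,0,0,0.1],[0,0,0,0,0,0,0.1],[0,0,0,0,0,0,0.1]]'
```

```text
time_s: 17.4
tcp_pos: [0.4771, 0.3113, 0.0342]
ee_rot: [[0.015, 1.0, 0.0], [1.0, -0.015, 0.0], [0.0, 0.0, -1.0]]
wrist_force: [0.0, -0.7, -3.8]
gripper_width: 0.505
```

```bash
python3 -m creep '[[0,0,1,0,0,0,0.1],[0,0,1,0,0,0,0.1],[0,0,1,0,0,0,0.1],[0,0,1,0,0,0,0.1],[0,0,0.7,0,0,0,0.1],[0,0,0.7,0,0,0,0.1],[0,0,0,0,0,0,0.1],[0,0,0,0,0,0,0.1],[0,0,0,0,0,0,0.1],[0,0,0,0,0,0,0.1]]'
```

```text
time_s: 18.65
tcp_pos: [0.477, 0.3113, 0.0288]
ee_rot: [[0.015, 1.0, 0.0], [1.0, -0.015, 0.0], [0.0, 0.0, -1.0]]
wrist_force: [0.4, 1.2, -2.5]
gripper_width: 0.506
```

Low force at 0.4 mm above home means it is in the pocket. Release and withdraw.

```bash
python3 -m creep '[[0,0,0.3,0,0,0,0.5],[0,0,0,0,0,0,0.52],[0,0,0,0,0,0,0.55],[0,0,0,0,0,0,0.6],[0,0,0,0,0,0,0.7],[0,0,0,0,0,0,0.8],[0,0,0,0,0,0,0.9],[0,0,0,0,0,0,0.9],[0,0,0,0,0,0,0.9],[0,0,0,0,0,0,0.9]]'; python3 -m creep '[[0,0,-10,0,0,0,0.9],[0,0,-20,0,0,0,0.9],[0,0,-30,0,0,0,0.9],[0,0,-40,0,0,0,0.9],[0,0,-40,0,0,0,0.9],[0,-40,-20,0,0,0,0.9],[-50,-30,0,0,0,0,0.9],[-50,0,0,0,0,0,0.9],[-50,0,0,0,0,0,0.9],[-50,0,0,0,0,0,0.9]]'
cat > m4.py <<'E'
from fit import *
cs=[cam("side"),cam("top")]; M=[masks(c) for c in cs]
def crop(c,X,w,h): 
    x,y=[int(a) for a in proj(c,X)]; x=max(x,w); return cv2.resize(c["color"][y-h:y+h,x-w:x+w],(400,400),interpolation=cv2.INTER_CUBIC)
cv2.imwrite("pics/end%d.png"%int(sense()["time_s"]),np.hstack([crop(c,(.477,.311,.03),50,50) for c in cs]))
vis=[box(-.03,.03,-.022,.022,.012,.052)]+catch(.062)[1:]
for lab,idx in (("both",[0,1]),("side",[0]),("top",[1])):
    q=(.477,.311,-.015)
    q_,e=fit([cs[i] for i in idx],[M[i][0]*cv2.circle(np.zeros((400,640)),tuple(int(a) for a in proj(cs[i],(.477,.311,.04))),26,1,-1) for i in idx],vis,q,70,.01); print(lab,q_.round(4),round(e,1))
print(sense()["tcp_pos"],sense()["wrist_force"])
E
python3 m4.py; ls pics
```

```text
time_s: 19.9
tcp_pos: [0.477, 0.3113, 0.0284]
ee_rot: [[0.015, 1.0, 0.0], [1.0, -0.015, 0.0], [0.0, 0.0, -1.0]]
wrist_force: [-0.2, 0.1, -0.7]
gripper_width: 0.896
time_s: 21.15
tcp_pos: [0.4038, 0.111, 0.1894]
ee_rot: [[0.014, 1.0, 0.002], [1.0, -0.014, 0.001], [0.001, 0.002, -1.0]]
wrist_force: [-0.0, -0.5, -0.4]
gripper_width: 0.9
both [ 0.4742  0.3132 -0.0607] 164.9
side [ 0.4743  0.3141 -0.0545] 70.8
top [0.4742 0.3098 0.0179] 61.9
[0.40282968 0.10887549 0.18908968] [-0.92317885 -0.65418778  0.22635883]
a.png
b.png
end21.png
plate.png
seg.png
side0.png
top0.png
```

View pics/end21.png

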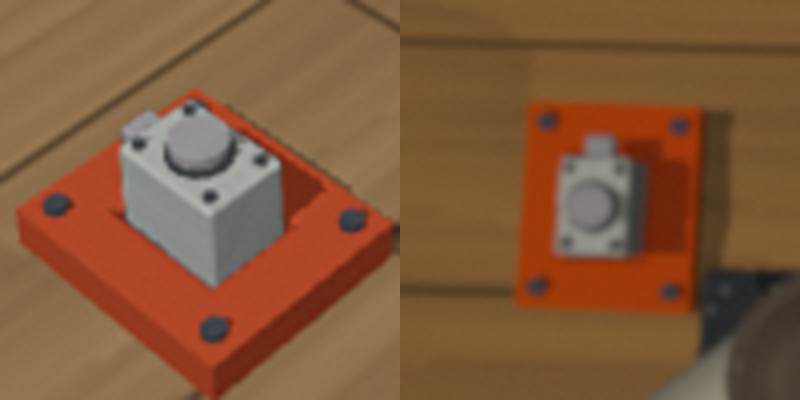

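The close-ups show the catch upright in the pocket with its cap down: side about (200,200), top about (600,205) in the crop. The arm is clear, so I'm handing in.

```bash
python3 -c "
from station import *
print(finish_job())"
```

```text
the job is handed in; nothing more can be done
None
```

The sound catch, the right-hand one of the three (y ≈ -0.24 m), is clicked in and standing in the guard bracket's pocket. I handed the job in at about 21 s of the 69 s allowed.

- **Testing:** I pressed the right-hand catch first. The wrist force levelled off at about 7.5 N, inside the 6–12 N range, then fell to about zero as the cap clicked. A picture showed the cap staying down. Because it was clearly the sound one, I did not press or touch the other two, so I did not check which is weak and which is stiff.
- **Placing:** I gripped the catch across its 44 mm sides and carried it upright. It went into the pocket with no sign of jamming. I released it when the tool was at 28.4 mm, the height expected for fully home.
- **Last checks:** The final pictures show it upright in the pocket with the cap in and the arm clear.
- **Disagreement:** The image fits put its centre 2–3 mm from the pocket centre I had measured. The two cameras differ by about 4 mm sideways and 4° in rotation. That is within their accuracy and inside the 6 mm and 0.12 rad limits.
- **Not re-measured:** I did not measure the other two catches or the bystanders again at the end. The arm only passed above the two catches and did not go near the bystanders.

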